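Slide a loaded tray into the empty rack bay

TASK

Take the aerosol can out of the rack's empty bay and stand it upright on the bench, clear of the rack. Then slide the loaded blue tray along the bench into that bay until it is fully home against the back stop: do not lift it, and keep its bars in it and its steel sleeve standing. Leave the two stored trays and everything else on the bench where they are.

Things in the scene. Friction and masses are not known exactly. Their poses are not given: they have to be found in the camera images.
- rack: Low grey slotted-angle rack fixed to the bench, three bays open to the robot. Origin on the bench at the middle bay's home point; x points into the bays, y left. Four rails (10 mm thick, 68 high, at y = -192, -64, 64, 192 mm) run from the mouth (x = -47 mm, rounded noses) to the back stop (64 high, face at x = +62 mm). No floor plate: trays stand on the bench.
- bay_left (a point): Home point of the left bay (y = +128 mm in the rack's frame), on the bench: where the origin of a tray lies when it is against the back stop. Axes as the rack's.
- bay_mid (a point): The same for the middle bay. Each bay is 118 mm wide inside, open above but for 8 mm flanges overhanging each side 64 mm above the bench, so a tray cannot be put in from above.
- bay_right (a point): The same for the right bay (y = -128 mm).
- tray: The loaded tray: blue plastic open bin 124 mm long (x) x 110 wide (y) x 50 high, walls and floor 4 mm, on the bench before the rack; 0.25 kg and 0.44 kg of load. Origin at the centre of its underside. It goes in lengthwise, +x end leading; home, it stands 15 mm out of the mouth.
- bar_a: Aluminium bar 100 x 26 x 24 mm lying in the tray along the tray's x, on its right side. Origin at the centre of its underside.
- bar_b: A second such bar lying beside the first, near the tray's middle.
- sleeve: Steel sleeve standing upright in the left part of the tray, 36 mm outside diameter, 55 mm high. Origin at the centre of its underside, z along its axis.
- stored_a: Full tray of the same size already home in one of the bays, holding round bars up to 59 mm high. Loose, 1.4 kg. Origin at the centre of its underside.
- stored_b: The other full tray in a bay, holding square bars and a packet up to 57 mm high. Loose, 1.4 kg. Origin as before.
- can: Aerosol can left standing in the one bay that has no tray: 54 mm diameter body up to 104 mm, 40 mm diameter cap above up to 130 mm. 0.22 kg. Origin at the centre of its underside, z along its axis.
- pot: Bystander: small tin 50 mm diameter, 65 mm high, standing on the bench just before one of the stored trays. Origin at the centre of its underside.
- tin: Bystander: tin 60 mm diameter, 70 mm high, standing on the bench. Origin at the centre of its underside.
- jar: Bystander: jar 60 mm diameter, 75 mm high, standing on the bench. Origin at the centre of its underside.
- spray: Bystander: tall spray can 60 mm diameter, 190 mm high, standing on the bench beside the rack or the tray. Origin at the centre of its underside.
- tape: Bystander: roll of tape lying flat, 96 mm outside diameter, 48 mm high. Origin at the centre of its underside.
- carton: Bystander: small carton 85 x 70 x 55 mm. Origin at the centre of its underside.

How it is judged:
By the outcome, as a careful person would: the job done as asked, in the order asked, and still so for the second after the job is handed in, with the robot touching nothing.
It also fails if it takes over 72 s, if anything falls off the work surface, if the arm or the gripper's body presses on something with over 40 N, if the wrist force passes 120 N, or if a joint passes its speed limit or range.

ROBOT

A 6-joint arm with a two-finger parallel gripper is mounted at the origin on the work surface. World frame = base frame: x ahead of the robot, y to its left, z up, the work surface at z = 0. Lengths are in m, angles in degrees, forces in N, time in s.
With the tool pointing down it reaches from about 0.4 to 0.825 m from the base axis. Payload 7 kg.
Tool frame: the origin (TCP) lies on the centre line of the jaws, within the pads' length; the fingertips stand 14 mm ahead of it and the grasp point (between the pads) lies 5 mm behind it; z points along the fingers, y is the line along which they close (so a half turn about z gives the same grasp; the last joint's range is limited). The gripper opens to 88 mm and grips with 3 to 60 N. Pads are 19 mm wide; open, the fingers measure 130 mm over their backs; the gripper's body (78 mm by 193 mm) begins 47 mm behind the grasp point.
Start: joints at [-58.092, 20.546, 0.682, 0, -70.136, -16.507], TCP at [0.179, -0.651, 0.241] pointing down, gripper open.
Joint ranges: [-176.03, 176.03], [-82.01, 121.73], [-58.28, 71.71], [-173.87, 95.51], [-174.79, -0.11], [-173.66, 173.66]. Speed limits (degrees/s): [136.94, 136.94, 172.46, 180, 180, 180].

INTERFACE

Orientations are given as [roll, pitch, yaw] about the fixed x, y, z axes, in that order (R = Rz(yaw) Ry(pitch) Rx(roll)).
In Python, from plant import r gives the robot as it stands.
- The arm moves only by the tool send_rows, never from a script. Its argument "steps" is a list of rows, each an object with "dp": the shift along the tool's x, y, z in mm, a list of three; "roll": the turn about the tool's z in rad; "jaw": the opening in per cent of the stroke, from 0 (shut) to 100 (fully open). In form: [{"dp": [tx, ty, tz], "roll": roll, "jaw": jaw}, ...]. A call has 1 to 5 rows; each row is the pose to reach, as a shift and turn from the pose commanded when the call began, along the tool's axes at that moment; what a row does not reach only later rows make up. A row lasts 1/8 s, in which the tool goes at most 62.5 mm and 10.7 degrees, less where a joint would pass 70% of its speed; a pose out of reach is approached as far as the arm can. A call with a gripper value outside its range is refused whole. The fingers move at their own pace and stop on an object; "newtons" is the grip in N (left out, the last holds). Time passes only in rows, so rows that repeat a pose let the fingers close. It gives the time, the measured TCP pose, the force, the opening and the grip force at its end, in the units of the state.
- r.get_state(): the state, without advancing time (a new reading comes with each control period).
- r.capture(name): name is "scene" or "top" or "wrist"; returns a dict with "image" (384x512x3 uint8, blue, green, red), "K" (3x3 intrinsics, pixels), "dist" ([k1, k2, p1, p2, k3] as OpenCV has them; the pictures are not rectified), "rvec" (rotation vector, rad) and "tvec" (3), from world to camera coordinates, as OpenCV has them. Camera axes: x right, y down, z forward; pixel columns grow to the right and rows downward; lengths in m; the calibration is good to about 2 mm. A picture is of the moment at which its call begins. There is no depth.
- r.close_job(): hands the job in; it is judged then, once.
The state is a dict: "time_s": time; "joints": joint angles; "qd": joint speeds; "joint_torque": joint torques, N m; "tcp_pos": TCP position; "eef_rot": TCP orientation; "contact_force": force on the tool from outside, world axes, zero at the start; "moment": the same for the moment, N m; "gripper_width": finger opening in m; "gripper_force": force on a finger pad.
Only numpy, scipy, OpenCV 4.12 (cv2) and the standard library are available. Lean on these libraries where they do the work, as an engineer would, in place of code of your own. Each camera call takes 0.05 s, during which the arm holds its last target. There are 200 camera calls.

## Working session

There is one attempt and no reset: what is moved stays moved. The work goes in short steps, Python scripts to look and compute and a tool call to move; the robot and the scene stay as the last step left them, time stands still between calls to the robot, and variables do not carry over. Pictures are saved under pics/ and viewed, at most 10 in all, crops included, and the job is handed in when it is done.

Besides the shell and the picture viewer there is one more tool, called after ">>>" as name(argument=value, ...) on one line, values as JSON. send_rows: Moves the arm, as the interface text tells. Its arguments: {"type":"object","properties":{"steps":{"type":"array","items":{"type":"object","properties":{"dp":{"type":"array","items":{"type":"number"}},"roll":{"type":"number"},"jaw":{"type":"number"}}}},"newtons":{"type":"number"}},"required":["steps"]}

```bash
mkdir -p pics; python3 - <<'E'
from plant import r
import cv2,pickle
d={}
for n in("scene","top"):
    c=r.capture(n); d[n]=c; cv2.imwrite(f"pics/{n}0.png",cv2.resize(c["image"],(800,600)))
pickle.dump(d,open("c0.pkl","wb"))
s=r.get_state();print(s)
E
```

```text
{'time_s': 0.1, 'joints': array([-5.80932553e+01,  2.05849382e+01,  6.39021870e-01, -1.88450615e-02,
       -7.01356116e+01, -1.65074079e+01]), 'qd': array([ 0.02325529, -0.06952192,  0.01510033,  0.04079795,  0.05241825,
       -0.00941144]), 'joint_torque': array([-3.44963664e-03, -5.84161341e+01,  2.93748182e+01,  7.01553985e+00,
        1.01635771e-02, -6.36608070e-05]), 'tcp_pos': array([ 0.17911818, -0.65036444,  0.23973988]), 'eef_rot': array([ 1.79916798e+02, -6.18104591e-03, -1.64607075e+02]), 'contact_force': array([-0.47904317,  0.28863244,  0.24832289]), 'moment': array([-0.04269865,  0.00239128,  0.05250752]), 'gripper_force': 0.0, 'gripper_width': 0.0874269601119458}
```

View pics/top0.png

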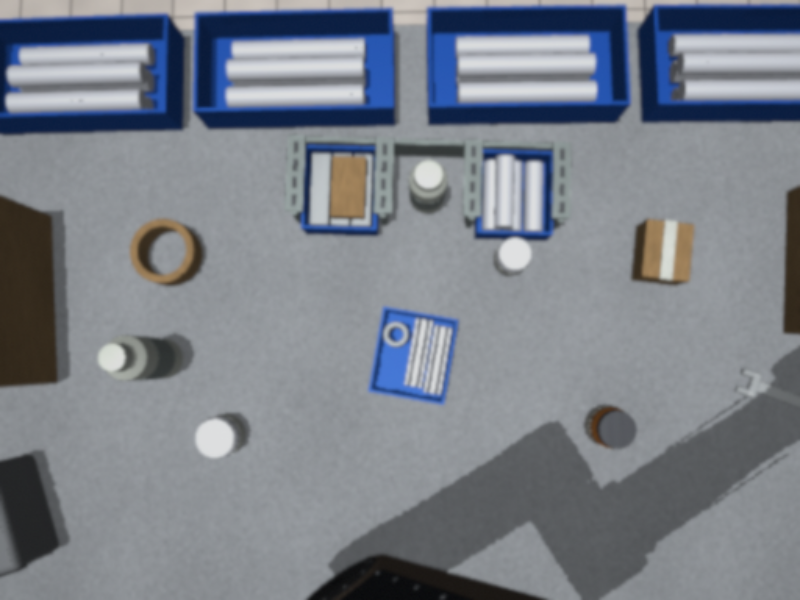

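View pics/scene0.png

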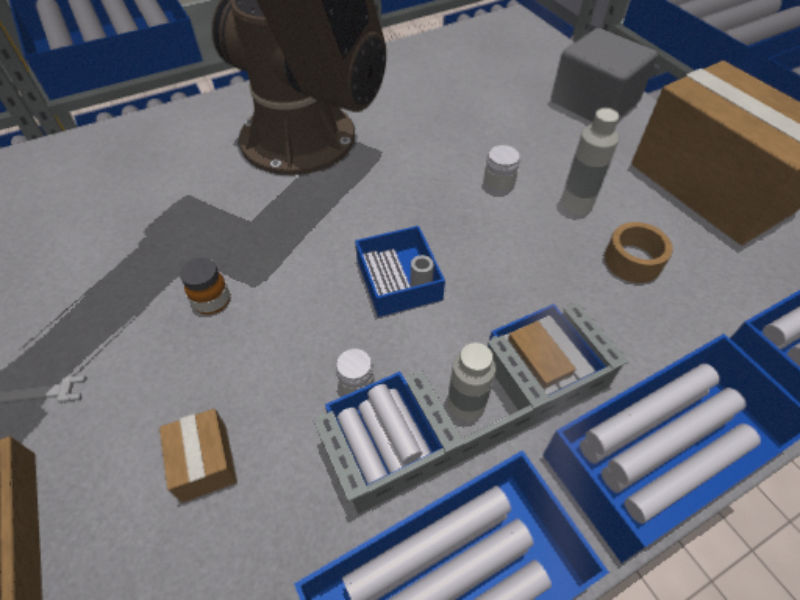

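The top view (800x600) shows the middle bay empty except for the can, whose cap is at (429,174). The loaded tray's rim corners are about (384,308), (459,320), (443,402) and (371,391), and the pot is at (514,255). The scene view confirms this, with the sleeve in the tray's front left.

```bash
cat > h.py <<'E'
import numpy as np,cv2
def px2w(c,uv,z,s=1.0):
    uv=np.array(uv,float).reshape(-1,1,2)/s
    n=cv2.undistortPoints(uv,c["K"],np.array(c["dist"]))[:,0]
    R=cv2.Rodrigues(np.array(c["rvec"]))[0];t=np.array(c["tvec"]).reshape(3)
    C=-R.T@t; d=np.c_[n,np.ones(len(n))]@R
    return (C+d*((z-C[2])/d[:,2])[:,None])[:,:2]
def w2px(c,P):
    return cv2.projectPoints(np.array(P,float).reshape(-1,3),np.array(c["rvec"]),np.array(c["tvec"]),c["K"],np.array(c["dist"]))[0][:,0]
E
python3 - <<'E'
import pickle,cv2,numpy as np
from h import *
np.set_printoptions(precision=4,suppress=True)
c=pickle.load(open("c0.pkl","rb"))["top"];s=1.5625
for n,z,p in [("rails near LtoR",.068,[(297,218),(384,217),(472,218),(560,221)]),("rails far",.068,[(297,140),(385,140),(473,140),(561,146)]),("cap",.13,[(429,174)]),("pot",.065,[(515,253)]),
 ("jar",.075,[(617,428)]),("carton",.055,[(668,250)]),("tin",.07,[(214,438)]),("tape",.048,[(165,250)]),("spray",.19,[(113,357)]),("sleeve",.059,[(396,334)]),("traycorn",.05,[(384,308),(459,320),(443,402),(371,391)])]:
    print(n,px2w(c,p,z,s).tolist() if 0 else px2w(c,p,z,s))
im=c["image"];hsv=cv2.cvtColor(im,cv2.COLOR_BGR2HSV)
m=cv2.inRange(hsv,(105,120,40),(130,255,255));m[:190]=0
m=cv2.morphologyEx(m,cv2.MORPH_CLOSE,np.ones((25,25),np.uint8))
k,_=cv2.findContours(m,0,2);k=max(k,key=cv2.contourArea);b=cv2.boxPoints(cv2.minAreaRect(k));w=px2w(c,b,.05)
print(b*s,w,w.mean(0),np.degrees(np.arctan2(*(np.roll(w,-1,0)-w).T[::-1])),np.linalg.norm(np.roll(w,-1,0)-w,axis=1))
E
```

```text
rails near LtoR [[ 0.6282  0.1655]
 [ 0.6275  0.0407]
 [ 0.6241 -0.0849]
 [ 0.618  -0.2104]]
rails far [[ 0.7427  0.1655]
 [ 0.7402  0.0381]
 [ 0.7381 -0.0888]
 [ 0.7275 -0.2153]]
cap [[ 0.6724 -0.023 ]]
pot [[ 0.5733 -0.1454]]
jar [[ 0.3248 -0.2798]]
carton [[ 0.5762 -0.3679]]
tin [[0.3173 0.2829]]
tape [[0.5884 0.3631]]
spray [[0.4309 0.3773]]
sleeve [[0.4604 0.0258]]
traycorn [[ 0.4984  0.0429]
 [ 0.4796 -0.0647]
 [ 0.3628 -0.0398]
 [ 0.3797  0.0628]]
[[368.1576 390.3366]
 [382.9436 306.5489]
 [457.7286 319.7463]
 [442.9425 403.534 ]] [[ 0.3807  0.0669]
 [ 0.5006  0.0444]
 [ 0.48   -0.0629]
 [ 0.3606 -0.0397]] [0.4305 0.0022] [ -10.6186 -100.8399  168.9836   79.3229] [0.1219 0.1092 0.1216 0.1084]
```

>>> send_rows(steps=[{"dp":[-48,36,0],"roll":-0.18,"jaw":100},{"dp":[-96,72,0],"roll":-0.36,"jaw":100},{"dp":[-144,108,0],"roll":-0.54,"jaw":100},{"dp":[-192,144,0],"roll":-0.72,"jaw":100},{"dp":[-240,178,0],"roll":-0.9,"jaw":100}])

```text
time_s: 0.72
tcp_pos: [0.3641, -0.4136, 0.2404]
eef_rot: [180.0, 0.0, -112.7]
contact_force: [1.4, -0.9, 0.6]
gripper_width: 0.0881
gripper_force: 0.0
```

>>> send_rows(steps=[{"dp":[-57,-16,0],"roll":-0.14,"jaw":100},{"dp":[-114,-31,0],"roll":-0.28,"jaw":100},{"dp":[-171,-46,0],"roll":-0.4,"jaw":100},{"dp":[-228,-61,0],"roll":-0.4,"jaw":100},{"dp":[-285,-76,0],"roll":-0.4,"jaw":100}])

```text
time_s: 1.35
tcp_pos: [0.5456, -0.181, 0.2405]
eef_rot: [180.0, 0.0, -90.1]
contact_force: [0.6, -0.4, -1.0]
gripper_width: 0.0874
gripper_force: 0.0
```

>>> send_rows(steps=[{"dp":[-44,-40,0],"roll":0,"jaw":100},{"dp":[-87,-80,0],"roll":0,"jaw":100},{"dp":[-130,-100,0],"roll":0,"jaw":100},{"dp":[-145,-112,0],"roll":0,"jaw":100},{"dp":[-145,-112,0],"roll":0,"jaw":100}])

```text
time_s: 1.98
tcp_pos: [0.6573, -0.0371, 0.2397]
eef_rot: [179.9, -0.0, -90.0]
contact_force: [0.1, -0.7, 0.4]
gripper_width: 0.0872
gripper_force: 0.0
```

```bash
python3 - <<'E'
from plant import r
import cv2,pickle
from h import *
c=r.capture("wrist");pickle.dump(c,open("w1.pkl","wb"))
s=r.get_state();print(s["tcp_pos"],s["eef_rot"],s["joints"],-cv2.Rodrigues(c["rvec"])[0].T@c["tvec"])
cv2.imwrite("pics/w1.png",cv2.resize(c["image"],(800,600)))
E
```

```text
[ 0.65683291 -0.03806297  0.239968  ] [ 1.79931728e+02 -1.26897146e-02 -9.00800608e+01] [ 1.36301052e+01  1.90156395e+01 -1.64181475e+00 -4.11600382e-03
 -6.94118805e+01 -1.37087239e+01] [ 0.65743781 -0.11978841  0.38294414]
```

View pics/w1.png

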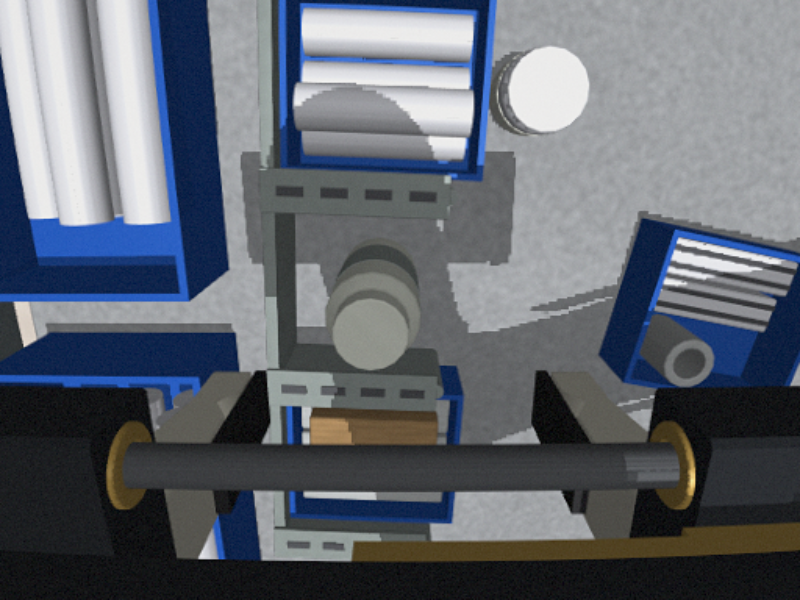

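The wrist view shows the cap centre at (371,327), the middle bay's right rail from (262,188) to (450,197), and its left rail from (270,385) to (440,391).

```bash
python3 - <<'E'
import pickle
from h import *
np.set_printoptions(precision=4,suppress=True)
c=pickle.load(open("w1.pkl","rb"))
print(px2w(c,[(371,327)],.13,1.5625))
print(px2w(c,[(262,170),(449,176),(259,209),(447,218),(262,188),(450,197),(265,370),(437,374),(272,403),(440,407)],.068,1.5625))
print(px2w(c,[(278,215),(275,365)],.064,1.5625))
E
```

```text
[[ 0.6721 -0.0273]]
[[ 0.7372 -0.1012]
 [ 0.629  -0.0974]
 [ 0.7406 -0.0787]
 [ 0.6296 -0.0731]
 [ 0.738  -0.0909]
 [ 0.6281 -0.0854]
 [ 0.745   0.0251]
 [ 0.6335  0.0278]
 [ 0.7423  0.049 ]
 [ 0.631   0.0518]]
[[ 0.7305 -0.0745]
 [ 0.7392  0.0233]]
```

>>> send_rows(steps=[{"dp":[-12,-15,0],"roll":0,"jaw":100},{"dp":[-12,-15,40],"roll":0,"jaw":100},{"dp":[-12,-15,80],"roll":0,"jaw":100},{"dp":[-12,-15,115],"roll":0,"jaw":100},{"dp":[-12,-15,140],"roll":0,"jaw":100}])

```text
time_s: 2.65
tcp_pos: [0.6716, -0.027, 0.099]
eef_rot: [179.9, -0.0, -90.2]
contact_force: [1.1, 0.2, 0.3]
gripper_width: 0.088
gripper_force: 0.0
```

>>> send_rows(steps=[{"dp":[0,0,10],"roll":0,"jaw":100},{"dp":[0,0,10],"roll":0,"jaw":55},{"dp":[0,0,10],"roll":0,"jaw":40},{"dp":[0,0,10],"roll":0,"jaw":40},{"dp":[0,0,10],"roll":0,"jaw":40}], newtons=25)

```text
time_s: 3.28
tcp_pos: [0.6725, -0.026, 0.0914]
eef_rot: [-179.9, 0.0, -90.1]
contact_force: [0.3, -0.8, 0.5]
gripper_width: 0.0532
gripper_force: 17.8
```

>>> send_rows(steps=[{"dp":[0,0,-20],"roll":0,"jaw":40},{"dp":[0,0,-60],"roll":0,"jaw":40},{"dp":[0,0,-100],"roll":0,"jaw":40},{"dp":[0,0,-120],"roll":0,"jaw":40},{"dp":[0,0,-120],"roll":0,"jaw":40}])

```text
time_s: 3.9
tcp_pos: [0.6728, -0.0259, 0.2124]
eef_rot: [-179.8, 0.0, -90.1]
contact_force: [0.2, -1.1, -2.8]
gripper_width: 0.0533
gripper_force: 25.0
```

>>> send_rows(steps=[{"dp":[-20,18,0],"roll":0,"jaw":40},{"dp":[-60,54,0],"roll":0,"jaw":40},{"dp":[-100,90,0],"roll":0,"jaw":40},{"dp":[-140,125,0],"roll":0,"jaw":40},{"dp":[-180,161,0],"roll":0,"jaw":40}])

```text
time_s: 4.53
tcp_pos: [0.5094, 0.1549, 0.2089]
eef_rot: [179.9, -0.1, -90.1]
contact_force: [0.8, 1.7, -1.9]
gripper_width: 0.0532
gripper_force: 25.0
```

>>> send_rows(steps=[{"dp":[-30,26,0],"roll":0,"jaw":40},{"dp":[-46,41,0],"roll":0,"jaw":40},{"dp":[-46,41,40],"roll":0,"jaw":40},{"dp":[-46,41,80],"roll":0,"jaw":40},{"dp":[-46,41,108],"roll":0,"jaw":40}])

```text
time_s: 5.15
tcp_pos: [0.4689, 0.1992, 0.0996]
eef_rot: [179.8, -0.1, -90.1]
contact_force: [-0.1, 0.1, -2.0]
gripper_width: 0.053
gripper_force: 25.0
```

>>> send_rows(steps=[{"dp":[0,0,4],"roll":0,"jaw":40},{"dp":[0,0,8],"roll":0,"jaw":40},{"dp":[0,0,10],"roll":0,"jaw":40},{"dp":[0,0,12],"roll":0,"jaw":40},{"dp":[0,0,12],"roll":0,"jaw":40}])

```text
time_s: 5.78
tcp_pos: [0.471, 0.2007, 0.0913]
eef_rot: [-179.9, 0.1, -90.1]
contact_force: [-1.3, 0.5, 1.3]
gripper_width: 0.0533
gripper_force: 25.0
```

>>> send_rows(steps=[{"dp":[0,0,0],"roll":0,"jaw":70},{"dp":[0,0,0],"roll":0,"jaw":100},{"dp":[0,0,0],"roll":0,"jaw":100},{"dp":[0,0,-50],"roll":0,"jaw":100},{"dp":[0,0,-110],"roll":0,"jaw":100}])

```text
time_s: 6.4
tcp_pos: [0.4699, 0.1997, 0.2009]
eef_rot: [179.9, -0.1, -90.1]
contact_force: [1.6, 0.4, 0.3]
gripper_width: 0.0872
gripper_force: 0.0
```

>>> send_rows(steps=[{"dp":[50,-3,-30],"roll":0,"jaw":70},{"dp":[110,-6,-40],"roll":0.06,"jaw":45},{"dp":[170,-10,-40],"roll":0.12,"jaw":45},{"dp":[229,-15,-40],"roll":0.185,"jaw":45},{"dp":[229,-15,-40],"roll":0.185,"jaw":45}])

```text
time_s: 7.02
tcp_pos: [0.4847, -0.0321, 0.2405]
eef_rot: [180.0, -0.0, -101.1]
contact_force: [0.2, 1.0, -0.3]
gripper_width: 0.0432
gripper_force: 0.0
```

```bash
python3 - <<'E'
from plant import r
import cv2,pickle
c=r.capture("wrist");t=r.capture("top");pickle.dump((c,t),open("w2.pkl","wb"))
s=r.get_state();print(s["tcp_pos"],s["eef_rot"],s["gripper_width"])
cv2.imwrite("pics/w2.png",cv2.resize(c["image"],(800,600)))
E
```

```text
[ 0.48501544 -0.0294294   0.24050583] [ 1.79997673e+02  6.29688220e-03 -1.00821621e+02] 0.04089883153018502
```

View pics/w2.png

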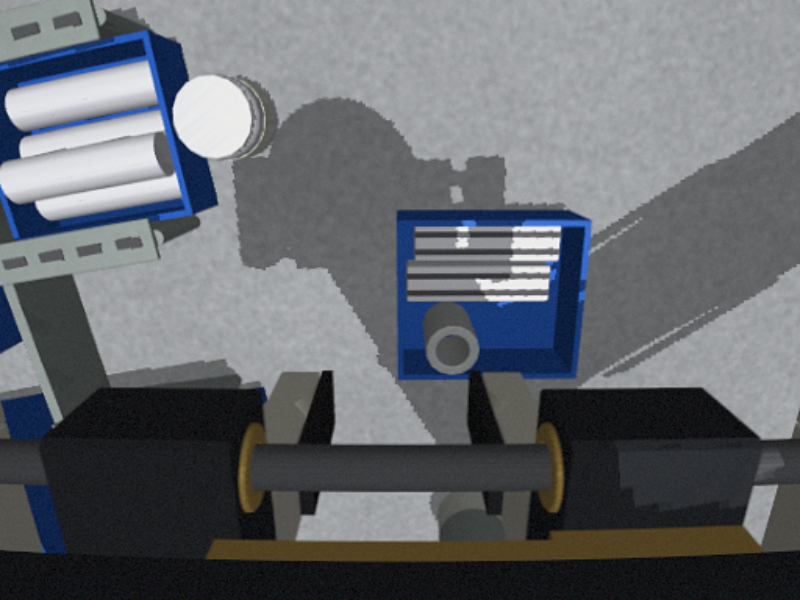

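The wrist view shows the tray's rim corners: front-right (397,210), front-left (398,380), rear-right (591,220) and rear-left (578,378). The sleeve top is at (453,348).

```bash
python3 - <<'E'
import pickle
from h import *
np.set_printoptions(precision=4,suppress=True)
c,t=pickle.load(open("w2.pkl","rb"))
w=px2w(c,[(397,210),(398,380),(578,378),(591,220)],.05,1.5625)
print(w,w.mean(0));d=np.roll(w,-1,0)-w;print(np.linalg.norm(d,axis=1),np.degrees(np.arctan2(d[:,1],d[:,0])))
print(px2w(c,[(453,348)],.059,1.5625))
E
```

```text
[[ 0.4795 -0.07  ]
 [ 0.5013  0.0444]
 [ 0.3786  0.0672]
 [ 0.3603 -0.0408]] [0.4299 0.0002]
[0.1164 0.1249 0.1096 0.1227] [ 79.1831 169.4548 -99.6085 -13.7452]
[[0.4605 0.0244]]
```

>>> send_rows(steps=[{"dp":[0,0,45],"roll":0,"jaw":45},{"dp":[0,0,90],"roll":0,"jaw":45},{"dp":[0,0,135],"roll":0,"jaw":45},{"dp":[0,0,170],"roll":0,"jaw":45},{"dp":[0,0,180],"roll":0,"jaw":45}])

```text
time_s: 7.75
tcp_pos: [0.4839, -0.0279, 0.0587]
eef_rot: [179.8, -0.1, -100.6]
contact_force: [0.4, -0.7, 0.3]
gripper_width: 0.0393
gripper_force: 0.0
```

>>> send_rows(steps=[{"dp":[0,0,8],"roll":0,"jaw":45},{"dp":[0,0,13],"roll":0,"jaw":45},{"dp":[0,0,13],"roll":0,"jaw":30},{"dp":[0,0,13],"roll":0,"jaw":20},{"dp":[0,0,13],"roll":0,"jaw":12}], newtons=10)

```text
time_s: 8.38
tcp_pos: [0.4854, -0.0287, 0.0481]
eef_rot: [-179.9, 0.0, -100.7]
contact_force: [-0.0, -0.4, 0.4]
gripper_width: 0.0148
gripper_force: 0.0
```

>>> send_rows(steps=[{"dp":[0,0,0],"roll":0,"jaw":8},{"dp":[0,0,0],"roll":0,"jaw":4},{"dp":[0,0,0],"roll":0,"jaw":0},{"dp":[0,0,0],"roll":0,"jaw":0},{"dp":[0,0,0],"roll":0,"jaw":0}], newtons=10)

```text
time_s: 9.0
tcp_pos: [0.4856, -0.0287, 0.0478]
eef_rot: [-180.0, 0.0, -100.7]
contact_force: [2.2, -1.6, -0.0]
gripper_width: 0.0041
gripper_force: 10.0
```

>>> send_rows(steps=[{"dp":[0,-5,0],"roll":-0.01,"jaw":0},{"dp":[-1,-14,0],"roll":-0.025,"jaw":0},{"dp":[-2,-24,0],"roll":-0.04,"jaw":0},{"dp":[-2,-34,0],"roll":-0.055,"jaw":0},{"dp":[-3,-44,0],"roll":-0.07,"jaw":0}])

```text
time_s: 9.62
tcp_pos: [0.5253, -0.0348, 0.0473]
eef_rot: [179.6, -0.1, -96.7]
contact_force: [-10.6, 1.1, 14.0]
gripper_width: 0.0048
gripper_force: 10.8
```

>>> send_rows(steps=[{"dp":[0,-11,-0.4],"roll":-0.02,"jaw":0},{"dp":[0,-22,-0.4],"roll":-0.04,"jaw":0},{"dp":[0,-33,-0.4],"roll":-0.06,"jaw":0},{"dp":[0,-44,-0.4],"roll":-0.08,"jaw":0},{"dp":[0,-55,-0.4],"roll":-0.08,"jaw":0}])

```text
time_s: 10.25
tcp_pos: [0.5817, -0.0408, 0.0475]
eef_rot: [179.8, -0.0, -92.1]
contact_force: [-7.2, 0.8, 6.7]
gripper_width: 0.0035
gripper_force: 10.0
```

>>> send_rows(steps=[{"dp":[0,0,0],"roll":0,"jaw":0},{"dp":[0,0,0],"roll":0,"jaw":20},{"dp":[0,0,0],"roll":0,"jaw":40},{"dp":[0,0,0],"roll":0,"jaw":45},{"dp":[0,0,-15],"roll":0,"jaw":45}])

```text
time_s: 10.88
tcp_pos: [0.5826, -0.0405, 0.0625]
eef_rot: [179.9, -0.0, -92.1]
contact_force: [0.2, 0.2, -0.3]
gripper_width: 0.0367
gripper_force: 0.0
```

>>> send_rows(steps=[{"dp":[0,0,-50],"roll":0,"jaw":45},{"dp":[0,0,-100],"roll":0,"jaw":45},{"dp":[-5,30,-150],"roll":0,"jaw":45},{"dp":[-10,80,-177],"roll":0,"jaw":45},{"dp":[-20,120,-177],"roll":0,"jaw":45}])

```text
time_s: 11.5
tcp_pos: [0.464, -0.0158, 0.2434]
eef_rot: [-179.7, 0.1, -92.1]
contact_force: [-0.6, 1.0, -0.9]
gripper_width: 0.0394
gripper_force: 0.0
```

```bash
python3 - <<'E'
from plant import r
import cv2,pickle
c=r.capture("wrist");t=r.capture("top");pickle.dump((c,t),open("w3.pkl","wb"))
s=r.get_state();print(s["tcp_pos"],s["eef_rot"],s["gripper_width"])
cv2.imwrite("pics/w3.png",cv2.resize(c["image"],(800,600)))
E
```

```text
[ 0.46135501 -0.01569086  0.24221583] [-1.79823424e+02  1.31352995e-01 -9.20733885e+01] 0.039329222621621404
```

View pics/w3.png

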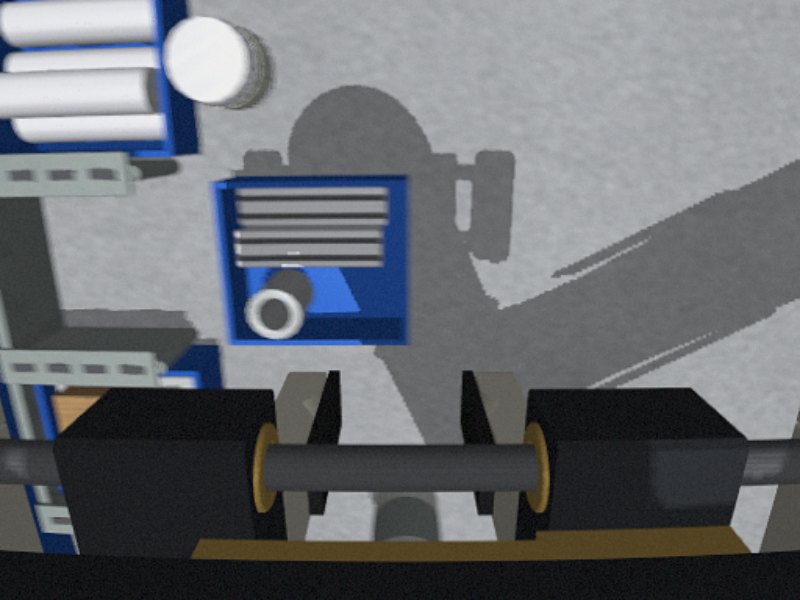

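The wrist view shows the tray rim corners at (213,183), (230,345), (410,343) and (409,176), with the sleeve still standing. The inner edges of the bay's rail tops run (0,197)-(130,194) on the right and (2,352)-(150,352) on the left.

```bash
python3 - <<'E'
import pickle
from h import *
np.set_printoptions(precision=4,suppress=True)
c,t=pickle.load(open("w3.pkl","rb"));s=1.5625
w=px2w(c,[(213,183),(230,345),(410,343),(409,176)],.05,s)
print(w,w.mean(0));d=np.roll(w,-1,0)-w;print(np.linalg.norm(d,axis=1),np.degrees(np.arctan2(d[:,1],d[:,0])))
a=px2w(c,[(5,157),(128,153),(5,197),(130,194),(5,352),(150,352),(8,386),(157,383)],.068,s);print(a,a.mean(0))
# top view: tray box + rails by image
hsv=cv2.cvtColor(t["image"],cv2.COLOR_BGR2HSV)
cv2.imwrite("pics/t3.png",cv2.resize(t["image"][75:215,175:375],(800,560),interpolation=cv2.INTER_CUBIC))
E
```

```text
[[ 0.5804 -0.0748]
 [ 0.584   0.0342]
 [ 0.4605  0.0368]
 [ 0.4576 -0.0739]] [ 0.5206 -0.0194]
[0.1091 0.1234 0.1108 0.1227] [ 88.1087 178.7864 -91.5067  -0.4135]
[[ 0.7014 -0.0987]
 [ 0.6229 -0.0961]
 [ 0.7072 -0.0749]
 [ 0.6259 -0.0722]
 [ 0.7349  0.0278]
 [ 0.6318  0.0304]
 [ 0.74    0.0532]
 [ 0.6312  0.053 ]] [ 0.6744 -0.0222]
```

View pics/t3.png

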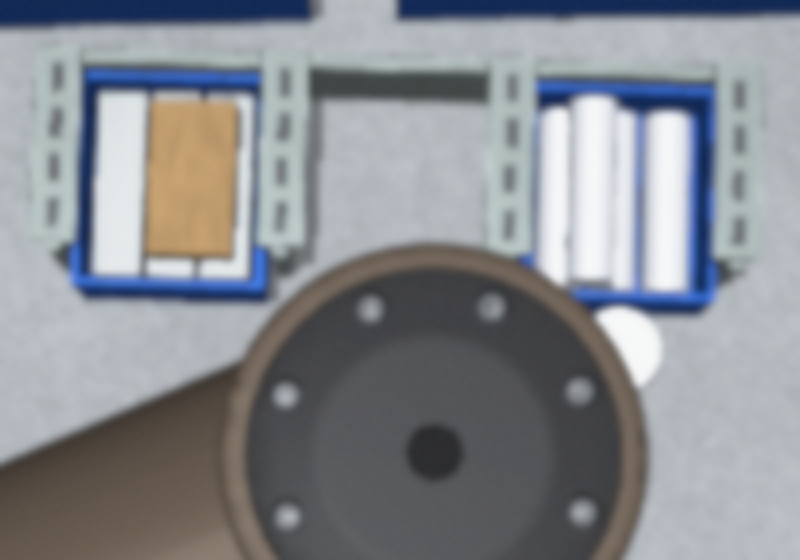

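>>> send_rows(steps=[{"dp":[0,0,0],"roll":0,"jaw":45},{"dp":[0,0,40],"roll":0,"jaw":45},{"dp":[0,0,80],"roll":0,"jaw":45},{"dp":[0,0,120],"roll":0,"jaw":45},{"dp":[0,0,130],"roll":0,"jaw":45}])

```text
time_s: 12.22
tcp_pos: [0.4636, -0.0166, 0.1078]
eef_rot: [179.7, -0.1, -92.2]
contact_force: [0.5, 0.0, 1.4]
gripper_width: 0.0392
gripper_force: 0.0
```

>>> send_rows(steps=[{"dp":[0,2,25],"roll":0,"jaw":45},{"dp":[0,2,50],"roll":0,"jaw":45},{"dp":[0,2,60],"roll":0,"jaw":45},{"dp":[0,2,60],"roll":0,"jaw":25},{"dp":[0,2,60],"roll":0,"jaw":12}], newtons=10)

```text
time_s: 12.85
tcp_pos: [0.4633, -0.0157, 0.051]
eef_rot: [-179.9, 0.0, -92.1]
contact_force: [0.6, -0.2, 0.8]
gripper_width: 0.0244
gripper_force: 0.0
```

>>> send_rows(steps=[{"dp":[0,0,0],"roll":0,"jaw":8},{"dp":[0,0,0],"roll":0,"jaw":4},{"dp":[0,0,0],"roll":0,"jaw":0},{"dp":[0,0,0],"roll":0,"jaw":0},{"dp":[0,0,0],"roll":0,"jaw":0}], newtons=10)

```text
time_s: 13.48
tcp_pos: [0.4633, -0.0156, 0.0506]
eef_rot: [-179.9, 0.0, -92.1]
contact_force: [1.2, 0.3, 5.2]
gripper_width: 0.0039
gripper_force: 10.0
```

>>> send_rows(steps=[{"dp":[0,-5,0],"roll":0,"jaw":0},{"dp":[0,-13,0],"roll":0,"jaw":0},{"dp":[0,-21,0],"roll":0,"jaw":0},{"dp":[0,-29,0],"roll":0,"jaw":0},{"dp":[0,-37,0],"roll":0,"jaw":0}])

```text
time_s: 14.1
tcp_pos: [0.4952, -0.0186, 0.0496]
eef_rot: [179.6, -0.1, -92.2]
contact_force: [-12.8, 0.4, 16.5]
gripper_width: 0.004
gripper_force: 10.0
```

>>> send_rows(steps=[{"dp":[0,-6,0],"roll":0,"jaw":0},{"dp":[0,-12,0],"roll":0,"jaw":0},{"dp":[0,-18,0],"roll":0,"jaw":0},{"dp":[0,-24,0],"roll":0,"jaw":0},{"dp":[0,-30,0],"roll":0,"jaw":0}])

```text
time_s: 14.72
tcp_pos: [0.5254, -0.0195, 0.0495]
eef_rot: [179.6, -0.1, -92.2]
contact_force: [-11.1, -0.3, 13.5]
gripper_width: 0.004
gripper_force: 10.0
```

>>> send_rows(steps=[{"dp":[0,-6,-0.3],"roll":0,"jaw":0},{"dp":[0,-12,-0.3],"roll":0,"jaw":0},{"dp":[0,-18,-0.3],"roll":0,"jaw":0},{"dp":[0,-24,-0.3],"roll":0,"jaw":0},{"dp":[0,-30,-0.3],"roll":0,"jaw":0}])

```text
time_s: 15.35
tcp_pos: [0.5561, -0.0203, 0.0496]
eef_rot: [179.7, -0.1, -92.2]
contact_force: [-7.2, 0.1, 7.6]
gripper_width: 0.0044
gripper_force: 10.0
```

>>> send_rows(steps=[{"dp":[0,-6,0],"roll":0,"jaw":0},{"dp":[0,-12,0],"roll":0,"jaw":0},{"dp":[0,-18,0],"roll":0,"jaw":0},{"dp":[0,-24,0],"roll":0,"jaw":0},{"dp":[0,-30,0],"roll":0,"jaw":0}])

```text
time_s: 15.98
tcp_pos: [0.5862, -0.0213, 0.0496]
eef_rot: [179.7, -0.1, -92.2]
contact_force: [-7.9, 0.3, 7.8]
gripper_width: 0.0037
gripper_force: 10.0
```

>>> send_rows(steps=[{"dp":[0,-5,0],"roll":0,"jaw":0},{"dp":[0,-9,0],"roll":0,"jaw":0},{"dp":[0,-13,0],"roll":0,"jaw":0},{"dp":[0,-16,0],"roll":0,"jaw":0},{"dp":[0,-18,0],"roll":0,"jaw":0}])

```text
time_s: 16.6
tcp_pos: [0.6042, -0.0219, 0.0496]
eef_rot: [179.7, -0.1, -92.2]
contact_force: [-7.7, 0.2, 8.4]
gripper_width: 0.0038
gripper_force: 10.0
```

>>> send_rows(steps=[{"dp":[0,-1,0],"roll":0,"jaw":0},{"dp":[0,-2,0],"roll":0,"jaw":0},{"dp":[0,-3,0],"roll":0,"jaw":0},{"dp":[0,-4,0],"roll":0,"jaw":0},{"dp":[0,-5,0],"roll":0,"jaw":0}])

```text
time_s: 17.23
tcp_pos: [0.6091, -0.0221, 0.0496]
eef_rot: [179.7, -0.1, -92.2]
contact_force: [-7.5, 0.4, 7.9]
gripper_width: 0.0041
gripper_force: 10.0
```

>>> send_rows(steps=[{"dp":[0,-1,0],"roll":0,"jaw":0},{"dp":[0,-2,0],"roll":0,"jaw":0},{"dp":[0,-3,0],"roll":0,"jaw":0},{"dp":[0,-4,0],"roll":0,"jaw":0},{"dp":[0,-4,0],"roll":0,"jaw":0}])

```text
time_s: 17.85
tcp_pos: [0.613, -0.0222, 0.0496]
eef_rot: [179.7, -0.1, -92.2]
contact_force: [-8.2, 1.1, 7.5]
gripper_width: 0.0038
gripper_force: 10.0
```

>>> send_rows(steps=[{"dp":[0,-1,0],"roll":0,"jaw":0},{"dp":[0,-2,0],"roll":0,"jaw":0},{"dp":[0,-2,0],"roll":0,"jaw":0}])

```text
time_s: 18.23
tcp_pos: [0.613, -0.0223, 0.0496]
eef_rot: [179.5, -0.1, -92.2]
contact_force: [-14.8, 3.0, 15.2]
gripper_width: 0.004
gripper_force: 10.0
```

>>> send_rows(steps=[{"dp":[0,-1,0],"roll":0,"jaw":0},{"dp":[0,-2,0],"roll":0,"jaw":0},{"dp":[0,-2,0],"roll":0,"jaw":0}])

```text
time_s: 18.6
tcp_pos: [0.6131, -0.0226, 0.0489]
eef_rot: [179.3, -0.1, -92.2]
contact_force: [-18.8, 3.5, 14.5]
gripper_width: 0.0042
gripper_force: 10.0
```

>>> send_rows(steps=[{"dp":[0,2,0],"roll":0,"jaw":0},{"dp":[0,3,0],"roll":0,"jaw":20},{"dp":[0,3,0],"roll":0,"jaw":45},{"dp":[0,3,0],"roll":0,"jaw":45},{"dp":[0,3,-20],"roll":0,"jaw":45}])

```text
time_s: 19.23
tcp_pos: [0.6163, -0.0218, 0.0689]
eef_rot: [179.8, -0.0, -92.1]
contact_force: [0.9, -0.3, -0.3]
gripper_width: 0.0365
gripper_force: 0.0
```

>>> send_rows(steps=[{"dp":[0,0,-50],"roll":0,"jaw":45},{"dp":[0,0,-100],"roll":0,"jaw":45},{"dp":[0,30,-150],"roll":0,"jaw":45},{"dp":[0,75,-170],"roll":0,"jaw":45},{"dp":[0,75,-170],"roll":0,"jaw":45}])

```text
time_s: 19.85
tcp_pos: [0.5412, -0.0187, 0.2432]
eef_rot: [-179.7, 0.1, -92.1]
contact_force: [0.1, -0.0, 0.6]
gripper_width: 0.0391
gripper_force: 0.0
```

```bash
python3 - <<'E'
from plant import r
import cv2,pickle
c=r.capture("wrist");t=r.capture("scene");pickle.dump((c,t),open("w4.pkl","wb"))
s=r.get_state();print(s["tcp_pos"],s["eef_rot"],s["gripper_width"])
cv2.imwrite("pics/w4.png",cv2.resize(c["image"],(800,600)))
cv2.imwrite("pics/s4.png",cv2.resize(t["image"],(800,600)))
E
```

```text
[ 0.54238749 -0.01867928  0.24094484] [-1.79904447e+02  4.24586428e-02 -9.21033811e+01] 0.0394761369423434
```

View pics/w4.png

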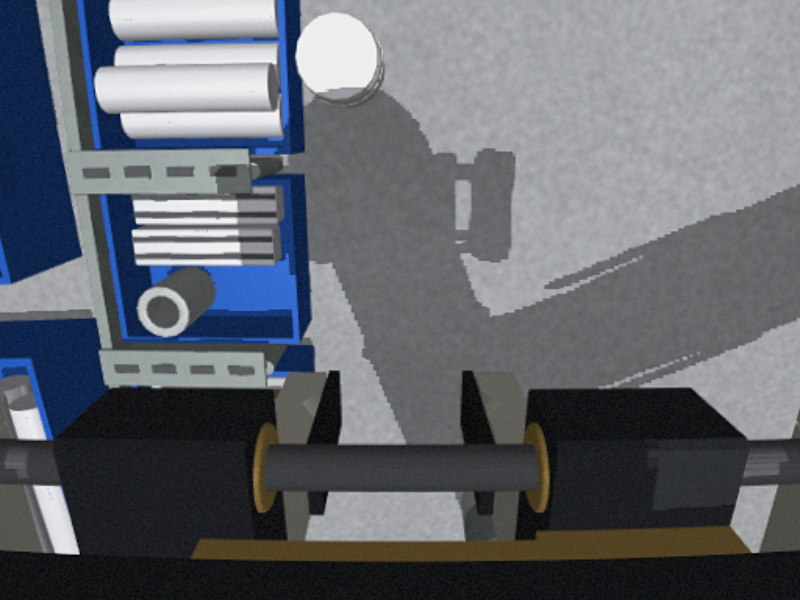

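View pics/s4.png

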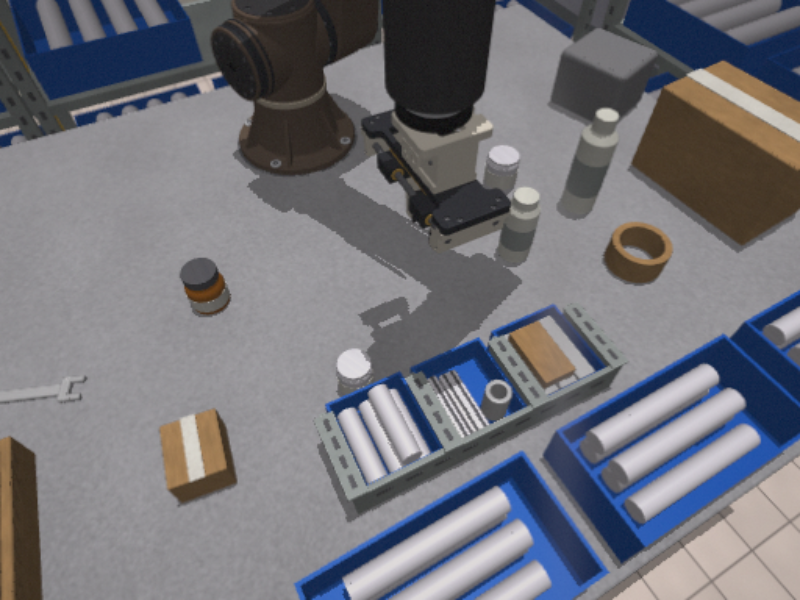

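The wrist view shows the tray in the bay, with its rear rim running from (303,177) to (298,340). The stored tray's rear-left rim corner is at (299,148). The scene view shows the sleeve standing, the bars in the tray, and the can upright at (517,228).

```bash
python3 - <<'E'
import pickle
from h import *
np.set_printoptions(precision=4,suppress=True)
c,t=pickle.load(open("w4.pkl","rb"))
g=cv2.cvtColor(c["image"],cv2.COLOR_BGR2HSV)
# bright rim blue, rear edge per row
P=[];Q=[]
for y in list(range(10,94,4))+list(range(116,214,4)):
    x=[i for i in range(175,210) if 100<g[y,i,0]<130 and g[y,i,1]>120 and g[y,i,2]>150]
    if x: (P if y<95 else Q).append((max(x),y))
for L in(P,Q):
    if L:
        w=px2w(c,L,.05); f=np.polyfit(w[:,1],w[:,0],1); print(len(L),w[0],w[-1],np.degrees(np.arctan(-f[0])), np.polyval(f,-.02),np.polyval(f,-.15), np.std(w[:,0]-np.polyval(f,w[:,1])))
E
```

```text
18 [ 0.6045 -0.1711] [ 0.6069 -0.1119] -2.5002254546556943 0.6107374362843012 0.6050610011905811 0.0002721755558575741
13 [ 0.6148 -0.0291] [0.6137 0.0228] 1.661103857887388 0.613592245514085 0.6173622269220621 0.001228295019764719
```

```bash
python3 -c "
from plant import r
print(r.close_job())"
```

```text
the job is handed in; nothing more can be done
None
```

The job is handed in at about 20 s of the 72 s allowed: the can stands upright on the bench clear of the rack, and the loaded tray was slid into the middle bay until it stopped against the back stop, with its bars in it, its sleeve standing and nothing else seen to have moved.

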